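Seat the well plate of a block warmer on its locating pins and latch it

ROBOT

A 6-joint arm with a two-finger parallel gripper is mounted at the origin on a cart in front of the work surface, level with it; the furniture and walls round the work are solid. World frame = base frame: x ahead of the robot, y to its left, z up, the work surface at z = 0. Lengths are in m, angles in rad, forces in N, time in s.
With the tool pointing down it reaches from about 0.375 to 0.9 m from the base axis. Payload 3.1 kg.
Tool frame: the origin (TCP) lies at the very end of the fingers, on their centre line; the grasp point (between the pads) lies 19 mm behind it (manip.pinch_z is the distance from the TCP to the grasp point, in m); z points along the fingers, y is the line along which they close (so a half turn about z gives the same grasp; the last joint's range is limited). The gripper opens to 85 mm and grips with 20 to 120 N. Pads are 22 mm wide; open, the fingers measure 114 mm over their backs; the gripper's body (76 mm by 85 mm) begins 54 mm behind the grasp point. The pads swing forward as they close: fully open they stand 13 mm farther back than shut.
Start: joints at [-1.425, 0.527, 1.433, -0, 1.181, -0.178], TCP at [0.199, -0.592, 0.231] pointing down, gripper open.
Joint ranges: [-3.08, 3.08], [-0.75, 2.2], [0.22, 2.44], [-1.43, 4.57], [0, 2.65], [-2.85, 2.85]. Speed limits (rad/s): [2.79, 2.79, 3.14, 3.14, 3.14, 3.14].

INTERFACE

Orientations are given as a unit quaternion [x, y, z, w].
In Python, from station import manip gives the robot as it stands.
- The arm moves only by the tool servo_tool, never from a script. Its argument "commands" is one flat list of numbers, 7 for each row, row after row: the shift along the tool's x, y, z each as a share of 500 mm, from -1 to 1, then the turn, a rotation vector about the tool's x, y, z each as a share of 360 degrees, from -1 to 1, then the opening, from -1 (shut) to 1 (fully open). In form: [dx, dy, dz, rx, ry, rz, claw, dx, dy, dz, rx, ry, rz, claw, ...]. A call has 1 to 12 rows; each row shifts and turns the commanded pose from where the row before left it, along the tool's axes as they then stand; what a row does not reach is not made up. A row lasts 1/12 s, in which the tool goes at most 41.7 mm and 7.16 degrees, less where a joint would pass 70% of its speed; a pose out of reach is approached as far as the arm can. A call with a number of a shift or a turn outside -1 to 1 is refused whole. A call with a gripper value outside its range is refused whole. The fingers move at their own pace and stop on an object; "force" is the grip in N (left out, the last holds). Time passes only in rows, so rows that do not move let the fingers close. It gives the time, the measured TCP pose, the force, the opening and the grip force at its end, in the units of the state.
- manip.sense(): the state, without advancing time (a new reading comes with each control period).
- manip.snapshot(name): name is "scene" or "top"; returns a dict with "img" (420x560x3 uint8, red, green, blue), "mtx" (3x3 intrinsics, pixels), "distortion" ([k1, k2, p1, p2, k3] as OpenCV has them; the pictures are not rectified), "world_to_cam" (4x4, takes a point from world to camera coordinates). Camera axes: x right, y up, looking along -z (the intrinsics and any distortion apply to the point x, -y, -z); pixel columns grow to the right and rows downward; lengths in m; the calibration is good to about 2 mm. A picture is of the moment at which its call begins. There is no depth.
- manip.sign_off(): hands the job in; it is judged then, once.
Trained networks look in a picture, given as the dict that the camera call returned (one of the last four; its "shot" number tells which), for a name from the list of things; names that differ only in an ending like _2 or _b are one class to them, and where a whole thing is asked for, a point or a joint stands for the part that bears it (a point fixed in the world has none). Each returns a list of dicts, best first, with "conf" (0 to 1); they miss things now and then, are a little off and sometimes report something else, mostly with a low value. They report only what shows in the picture. A call takes as long as a camera call.
- manip.look_for(picture, query): "box" ([left, top, width, height] in pixels, round what is visible of it).
- manip.silhouettes(picture, query): "pixels" (420x560 bool, what is visible of it) and "box" ([left, top, width, height] in pixels, round what is visible of it).
The state is a dict: "t": time; "q": joint angles; "qd": joint speeds; "tau": joint torques, N m; "tcp_pos": TCP position; "tool_rot": TCP orientation; "force": force on the tool from outside, world axes, zero at the start; "ft_torque": the same for the moment, N m; "finger_gap": opening from 0.0 (shut) to 1.0 (fully open); "gripper_force": force on a finger pad.
Only numpy, scipy, OpenCV 4.12 (cv2) and the standard library are available. Lean on these libraries where they do the work, as an engineer would, in place of code of your own. Each camera call takes 0.05 s, during which the arm holds its last target. There are 200 camera calls.

TASK

The aluminium well plate of the block warmer was put down off its place and is riding on the two locating pins. Only pushing with the fingertips and never lifting the plate, slide it back against the stop at the foot of the console and nudge it left or right until its two holes drop over the pins and it lies flat on the deck, and then swing the hold-down latch all the way round so that it points straight back over the front margin of the plate. Leave the things lying round the warmer where they are.

Things in the scene. Friction and masses are not known exactly. Their poses are not given: they have to be found in the camera images.
- warmer: White block warmer, fixed, 190 deep (x) x 230 wide (y) x 88 mm high. Origin: centre of its underside; x to its console at the back, y to its left. Flat dark deck 45 mm above the origin, x -94 to +45, y -111 to +111 mm. Plate home: plate origin over x 0, y 0 (middle of the deck) at deck height, axes along the warmer's; the pins then let it slide about 1 mm
- back_stop (a point): Middle of the back stop: a steel lip across the full width of the deck at the foot of the console, 8 mm high above the deck, its front face at x = +45.5 mm in the warmer's frame (this point on that face, at deck height). With the plate's back face flat against it the holes are in line with the pins, front to back, within 1 mm (the plate about 0.5 mm past home)
- well_plate: Loose aluminium plate 90 (x) x 130 (y) x 22 mm, 0.3 to 0.65 kg, two rows of open wells at the back. Origin: centre of underside. Starts 5 to 13 mm in front of home, 12 to 25 mm left or right of it, up to 5 degrees turned; back lower edge on the deck, front riding on the pins, so tilted 6 degrees, front lower edge 10 mm above the deck. Over the pins its front drops and it lies flat
- hole_round (a point): Centre, at the upper face, of the plate's round locating hole: 10 mm diameter, right through, at x = -28, y = +32 mm in the plate's frame, in its bare front margin
- hole_slot (a point): Centre, at the upper face, of the plate's locating slot: 10 mm (x) by 14 mm (y), right through, at x = -28, y = -32 mm in the plate's frame
- pin_left (a point): Tip of the left locating pin, at x = -28, y = +32, z = 52 mm in the warmer's frame: 8 mm diameter, 7 mm high above the deck, its upper 4 mm tapering to 3 mm diameter. Goes into the round hole. Hidden under the plate at first
- pin_right (a point): Tip of the right locating pin, same shape, at x = -28, y = -32, z = 52 mm in the warmer's frame. Goes into the slot. Hidden under the plate at first
- latch (a joint): Angle of the hold-down latch, rad. 0: the arm points to the warmer's left (+y); grows clockwise seen from above; 1.571 (its stop): it points straight back (+x), its end over the front margin of the seated plate. Starts at 0 to 0.3, needs about 1 N at the knob, stays where it is left. A plate that is not down on the pins blocks it
- latch_pivot (a point): On the latch's upright pivot, at deck height (x = -79, y = +55 mm in the warmer's frame); pillar 12 mm in diameter. The arm is a flat steel bar 61 mm long, 12 mm wide, 24.5 to 28.5 mm above the deck, so 2.5 mm above the seated plate
- latch_knob (a point): Centre of the black upright thumb knob on the latch arm, 50 mm from the pivot's axis: a round post 10.4 mm in diameter, 28.5 to 50.5 mm above the deck (this point 39.5 mm above it)
- reagent_bottle: brown reagent bottle with a blue screw cap, 43 mm across, 70 mm high, standing left of the warmer; leave alone. Origin: centre of its underside
- dropper_bottle: brown dropper bottle with a black rubber teat, 33 mm across, 102 mm high, standing behind the warmer; leave alone. Origin: centre of its underside
- small_bottle: white reagent bottle with a red screw cap, 35 mm across, 55 mm high, standing behind the warmer; leave alone. Origin: centre of its underside
- marker_pen: white marker with a black cap, 15 x 132 x 16 mm, lying right of the warmer; leave alone. Origin: centre of its underside, y along it
- forceps: steel forceps, 58 x 154 x 8 mm, lying right of the warmer; leave alone. Origin: centre of its underside, y along it
- tube_clamp: white plastic pinch clamp, 12 x 63 x 14 mm, lying on the bench in front of the warmer; leave alone. Origin: centre of its underside, y along it

How it is judged:
By the outcome, as a careful person would: the job done as asked, in the order asked, and still so for the second after the job is handed in, with the robot touching nothing.
It also fails if it takes over 56 s, if anything falls off the work surface, if the arm or the gripper's body presses on something with over 40 N, if the wrist force passes 120 N, or if a joint passes its speed limit or range.

## Working session

There is one attempt and no reset: what is moved stays moved. The work goes in short steps, Python scripts to look and compute and a tool call to move; the robot and the scene stay as the last step left them, time stands still between calls to the robot, and variables do not carry over. Pictures are saved under pics/ and viewed, at most 10 in all, crops included, and the job is handed in when it is done.

Besides the shell and the picture viewer there is one more tool, called after "Request:" by a JSON object that holds its "method" and its "body", one argument or row to a line. servo_tool: Moves the arm, as the interface text tells. Its arguments: {"type":"object","properties":{"commands":{"type":"array"},"force":{"type":"number"}},"required":["commands"]}

```bash
ls; mkdir -p pics
cat > h.py <<'E'
import numpy as np, cv2
from station import manip
def snap(n): return manip.snapshot(n)
def proj(s,P):
    P=np.atleast_2d(P).astype(float); W=np.array(s["world_to_cam"]); c=P@W[:3,:3].T+W[:3,3]
    c=c*[1,-1,-1]
    return cv2.projectPoints(c,np.zeros(3),np.zeros(3),np.array(s["mtx"],float),np.array(s["distortion"],float))[0][:,0]
def ray(s,uv,z):
    """pixel -> world at height z"""
    uv=np.atleast_2d(uv).astype(float); n=cv2.undistortPoints(uv[:,None],np.array(s["mtx"],float),np.array(s["distortion"],float))[:,0]
    W=np.array(s["world_to_cam"]); d=np.c_[n[:,0],-n[:,1],-np.ones(len(n))]@W[:3,:3]; o=-W[:3,:3].T@W[:3,3]
    return o+d*((z-o[2])/d[:,2])[:,None]
def save(s,name,crop=None,k=1):
    im=s["img"][...,::-1]
    if crop: x,y,w,h=crop; im=im[y:y+h,x:x+w]
    cv2.imwrite("pics/"+name,cv2.resize(im,None,fx=k,fy=k,interpolation=cv2.INTER_CUBIC))
E
python3 - <<'E'
from h import *
for n in("scene","top"):
    s=snap(n); save(s,n+"0.png")
    W=np.array(s["world_to_cam"]); print(n,-W[:3,:3].T@W[:3,3],s["mtx"],s["distortion"])
    for q in("warmer","well_plate","latch","latch_knob","hole_round","hole_slot","reagent_bottle","dropper_bottle"):
        print(q,[(np.round(d["box"]).tolist(),round(d["conf"],2)) for d in manip.look_for(s,q)[:2]])
print(manip.sense())
E
```

```text
pics
scene [0.19992248 0.74502385 0.73758279] [[515.74419955   0.         274.1389726 ]
 [  0.         515.74419955 217.43865145]
 [  0.           0.           1.        ]] [-0.09489756  0.          0.          0.          0.        ]
warmer [([228.0, 166.0, 115.0, 105.0], 0.79)]
well_plate [([264.0, 188.0, 61.0, 40.0], 0.78)]
latch [([298.0, 224.0, 17.0, 24.0], 0.64)]
latch_knob [([298.0, 225.0, 18.0, 20.0], 0.62)]
hole_round [([262.0, 182.0, 64.0, 50.0], 0.83), ([295.0, 182.0, 48.0, 11.0], 0.55)]
hole_slot [([265.0, 185.0, 62.0, 43.0], 0.89), ([302.0, 226.0, 14.0, 20.0], 0.5)]
reagent_bottle [([222.0, 250.0, 21.0, 38.0], 0.86)]
dropper_bottle [([298.0, 227.0, 16.0, 16.0], 0.67), ([227.0, 170.0, 118.0, 100.0], 0.36)]
top [ 0.41081451 -0.01718793  1.1030291 ] [[429.58936971   0.         281.1787718 ]
 [  0.         429.58936971 208.72862963]
 [  0.           0.           1.        ]] [-0.04214529  0.          0.          0.          0.        ]
warmer [([265.0, 174.0, 96.0, 80.0], 0.96)]
well_plate [([294.0, 199.0, 58.0, 38.0], 0.72)]
latch []
latch_knob [([264.0, 238.0, 28.0, 8.0], 
[... 221 characters left out ...]
 97.0, 79.0], 0.6)]
{'t': 0.9, 'q': array([-1.42550468e+00,  5.27518991e-01,  1.43271841e+00,  3.88019900e-06,
        1.18138860e+00, -1.78516161e-01]), 'qd': array([-0.00081923,  0.00138412,  0.00148256, -0.00075545, -0.00061596,
        0.00051963]), 'tau': array([-1.79442236e-04, -4.42301702e+01, -1.78422529e+01, -2.75673865e-04,
        6.47359648e-04, -8.23202072e-06]), 'tcp_pos': array([ 0.19887672, -0.59248264,  0.23129284]), 'tool_rot': array([ 9.86922287e-01,  1.61196774e-01,  2.07156745e-06, -1.66415937e-05]), 'force': array([ 0.2433248 , -0.43554158,  0.49885105]), 'ft_torque': array([-0.03184822,  0.00245902,  0.00344107]), 'gripper_force': 0.0, 'finger_gap': 0.9992850390183744}
```

View crops.

Run:
```python
import cv2
for n,c in(("scene",(205,150,160,140)),("top",(215,140,170,130))):
    im=cv2.imread(f"pics/{n}0.png"); x,y,w,h=c
    cv2.imwrite(f"pics/{n}0c.png",cv2.resize(im[y:y+h,x:x+w],None,fx=4.2,fy=4.2,interpolation=cv2.INTER_CUBIC))
```

```text
(no output)
```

View pics/scene0c.png

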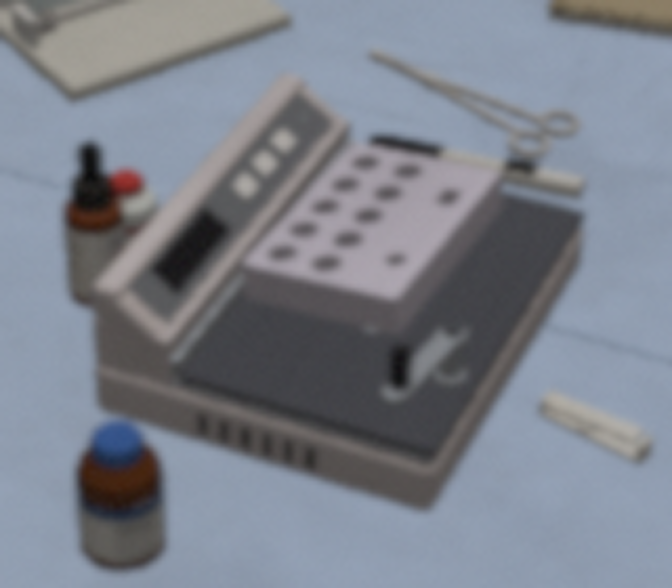

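View pics/top0c.png

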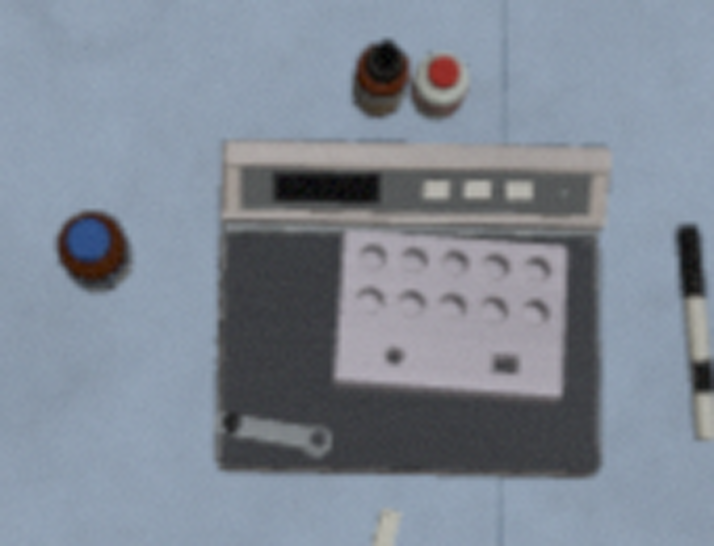

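```bash
cat > fit.py <<'E'
from h import *
from scipy.optimize import least_squares
s=snap("scene"); t=snap("top")
so,to=np.array([205,150]),np.array([215,140])
def rz(a): return np.array([[np.cos(a),-np.sin(a),0],[np.sin(a),np.cos(a),0],[0,0,1]])
def ry(a): return np.array([[np.cos(a),0,np.sin(a)],[0,1,0],[-np.sin(a),0,np.cos(a)]])
mm=1e-3
Ws=[((-95,115,45),(432,459)),((-95,-115,45),(583,214)),((-95,115,0),(430,508)),((95,115,0),(100,405))]
Wt=[((-95,115,45),(219,468)),((-95,-115,45),(600,474)),((95,115,88),(224,141)),((95,-115,88),(612,148))]
Ps=[((-45,65,22),(405,300)),((45,65,22),(247,265)),((-45,-65,22),(503,178)),((-28,32,22),(397,259)),((-28,-32,22),(449,197))]
Pt=[((-45,65,22),(335,381)),((45,65,22),(343,230)),((-45,-65,22),(563,397)),((45,-65,22),(568,245)),((-28,32,22),(395,356)),((-28,-32,22),(505,363))]
def w2w(p,P): return (rz(p[2])@(np.array(P,float)*mm).T).T+[p[0],p[1],0]
def plate(p,P):  # p: x,y(m, warmer frame),yaw
    P=np.array(P,float)*mm; P[:,0]-=.045
    Q=(ry(np.deg2rad(6))@P.T).T; Q[:,0]+=.045
    return (rz(p[2])@Q.T).T+[p[0],p[1],.045]
def res(v):
    r=[]
    for cam,o,A,B in((s,so,Ws,Ps),(t,to,Wt,Pt)):
        for L,f in((A,lambda P:w2w(v[:3],P)),(B,lambda P:w2w(v[:3],plate(v[3:6],P)/mm))):
            r.append((proj(cam,f([a for a,b in L]))-(np.array([b for a,b in L])/4.2+o)))
    return np.vstack(r).ravel()
x0=[.45,0,0,-.01,-.02,0]
f=least_squares(res,x0,loss="soft_l1")
print(np.round(f.x,4),np.round(res(f.x).reshape(-1,2),1).tolist())
np.save("w.npy",f.x)
w=f.x
for n,P in dict(pinL=(-28,32,52),pivot=(-79,55,45),stop=(45.5,0,45)).items(): print(n,w2w(w,[P]))
k=ray(t,[235/4.2+215,422/4.2+140],.0955); print("knob",k, "knob warmer", rz(-w[2])@(k[0]-[w[0],w[1],0]))
E
python3 fit.py
```

```text
[ 0.567  -0.1006  0.0052 -0.0071 -0.0204 -0.0386] [[0.4, -1.1], [1.8, -2.1], [-0.1, 3.5], [-1.7, 2.2], [-1.3, -0.6], [-1.0, -0.6], [-0.4, -2.3], [0.0, -0.7], [-0.2, -0.9], [-1.3, 0.2], [1.5, 0.9], [-0.7, -1.5], [1.5, -0.8], [0.0, 0.7], [0.0, 0.8], [-0.3, 0.3], [-0.7, 0.6], [-0.2, 0.6], [0.0, 0.6]]
pinL [[ 0.53885737 -0.06877265  0.052     ]]
pivot [[ 0.48773812 -0.04603892  0.045     ]]
stop [[ 0.61252325 -0.10038892  0.045     ]]
knob [[0.49494736 0.00138389 0.0955    ]] knob warmer [-0.07154356  0.10238457  0.0955    ]
```

```bash
sed -i 's/,((-95,115,0),(430,508)),((95,115,0),(100,405))\]/,((45,111,45),(182,376))]/; s/,((95,115,88),(224,141)),((95,-115,88),(612,148))\]/]/' fit.py; python3 fit.py
cat > go.py <<'E'
# python3 go.py xw yw z yaw : target TCP in warmer frame (mm), tool-x yaw rel. warmer (deg) -> tool-frame shift/turn
import sys; from h import *
from scipy.spatial.transform import Rotation as R
w=np.load("w.npy"); x,y,z,a=map(float,sys.argv[1:5]); st=manip.sense()
c,s=np.cos(w[2]),np.sin(w[2])
p=np.array([w[0]+(c*x-s*y)/1e3,w[1]+(s*x+c*y)/1e3,z/1e3])
T=R.from_euler("z",w[2]+np.deg2rad(a))*R.from_euler("x",np.pi); C=R.from_quat(st["tool_rot"])
d=C.inv().apply(p-st["tcp_pos"]); r=(C.inv()*T).as_rotvec()
print("shift share",np.round(d/.5,4),"turn share",np.round(r/(2*np.pi),4),"target",p)
E
python3 go.py -85 -20 130 0
```

```text
[ 0.5677 -0.0967  0.0184 -0.0082 -0.0243 -0.0517] [[0.3, -0.2], [0.5, -1.7], [-1.5, -0.2], [-1.3, -0.6], [-1.0, -0.6], [-0.4, -2.3], [0.0, -0.7], [-0.2, -0.9], [-2.4, 0.5], [0.4, -0.0], [0.0, 0.7], [0.0, 0.8], [-0.3, 0.3], [-0.7, 0.6], [-0.2, 0.6], [0.0, 0.6]]
pinL [[ 0.5391473  -0.06521402  0.052     ]]
pivot [[ 0.48773319 -0.04315526  0.045     ]]
stop [[ 0.61322303 -0.09585773  0.045     ]]
knob [[0.49494736 0.00138389 0.0955    ]] knob warmer [-0.07096844  0.09939904  0.0955    ]
shift share [ 0.8407 -0.7184  0.2026] turn share [0.     0.     0.0486] target [ 0.48311266 -0.11825287  0.13      ]
```

```bash
cat > ov.py <<'E'
from h import *; import fit
from fit import s,t,w2w,plate
w=np.array([.567,-.1000,.008,-.0071,-.0206,-.041])
out=[]
for cam,o in((s,(205,150)),(t,(215,140))):
    k=4; im=cam["img"][o[1]:o[1]+135,o[0]:o[0]+165,::-1]; im=cv2.resize(im,None,fx=k,fy=k,interpolation=cv2.INTER_CUBIC)
    def d(P,c,cl=True): cv2.polylines(im,[np.int32(((proj(cam,P)-o+.5)*k)*8)],cl,c,1,cv2.LINE_AA,3)
    d(w2w(w,[(-94,111,45),(-94,-111,45),(45,-111,45),(45,111,45)]),(0,255,0))
    d(w2w(w,[(-95,115,45),(-95,-115,45),(95,-115,45),(95,115,45)]),(0,255,255))
    d(w2w(w,[(95,-115,88),(95,115,88)]),(0,255,255))
    d(w2w(w,plate(w[3:],[(-45,65,22),(-45,-65,22),(45,-65,22),(45,65,22)])*1e3),(0,0,255))
    d(w2w(w,[(-79+6*np.cos(a),55+6*np.sin(a),73.5) for a in np.arange(0,6.2,.5)]),(255,0,0))
    out.append(im)
np.save("w.npy",w); cv2.imwrite("pics/ovs.png",out[0]); cv2.imwrite("pics/ovt.png",out[1])
E
python3 ov.py >/dev/null
```

```text
(no output)
```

View pics/ovt.png

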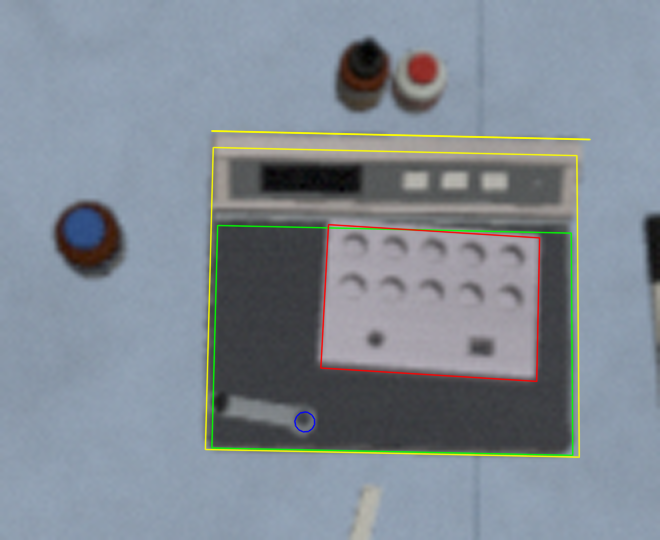

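View pics/ovs.png

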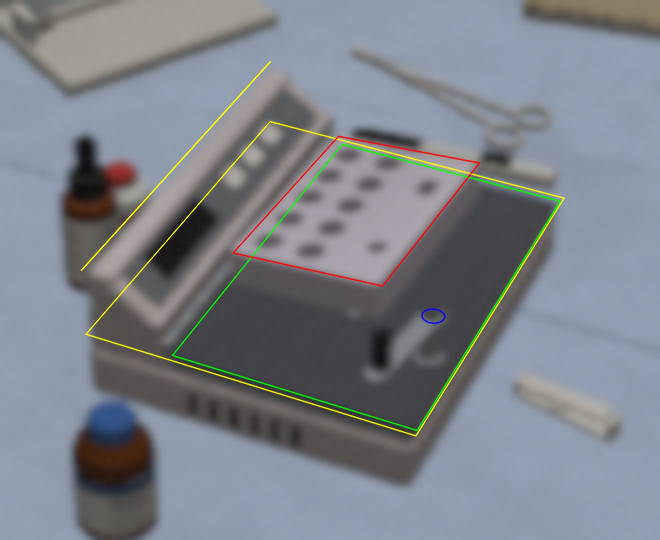

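```bash
python3 -c "
import numpy as np;np.save('w.npy',[.567,-.0995,.006,-.0071,-.0206,-.041])"; python3 go.py -98 -25 150 0
```

```text
shift share [ 0.8099 -0.7142  0.1626] turn share [0.     0.     0.0506] target [ 0.46915176 -0.12508755  0.15      ]
```

Request:
{"method": "servo_tool", "body": {
  "commands": [0, 0, 0, 0, 0, 0.0166, 1, 0, 0, 0, 0, 0, 0.0166, 1, 0, 0, 0, 0, 0, 0.0166, 1],
  "force": 40
}}

```text
t: 1.45
tcp_pos: [0.1989, -0.5925, 0.2313]
tool_rot: [1.0, 0.003, -0.0, 0.0]
force: [0.3, -0.0, -0.2]
finger_gap: 1.001
gripper_force: 0.0
```

```bash
python3 go.py -98 -25 150 0
```

```text
shift share [ 0.5459 -0.9317  0.1626] turn share [ 0.  0. -0.] target [ 0.46915176 -0.12508755  0.15      ]
```

Request:
{"method": "servo_tool", "body": {
  "commands": [0.034, -0.058, 0.008, 0, 0, 0, 1, 0.034, -0.058, 0.008, 0, 0, 0, 1, 0.034, -0.058, 0.008, 0, 0, 0, 1, 0.034, -0.058, 0.008, 0, 0, 0, 1, 0.034, -0.058, 0.008, 0, 0, 0, 1, 0.034, -0.058, 0.008, 0, 0, 0, 1, 0.034, -0.058, 0.008, 0, 0, 0, 1, 0.034, -0.058, 0.008, 0, 0, 0, 1, 0.034, -0.058, 0.008, 0, 0, 0, 1, 0.034, -0.058, 0.008, 0, 0, 0, 1, 0.034, -0.058, 0.008, 0, 0, 0, 1, 0.034, -0.058, 0.008, 0, 0, 0, 1]
}}

```text
t: 2.45
tcp_pos: [0.3998, -0.241, 0.1834]
tool_rot: [1.0, 0.005, 0.0, 0.0]
force: [1.1, 0.4, -0.8]
finger_gap: 0.998
gripper_force: 0.0
```

```bash
python3 go.py -98 -25 110 0
```

```text
shift share [ 0.141  -0.2305  0.1468] turn share [ 0.0001 -0.0001  0.0007] target [ 0.46915176 -0.12508755  0.11      ]
```

Request:
{"method": "servo_tool", "body": {
  "commands": [0.035, -0.058, 0.015, 0, 0, 0, 1, 0.035, -0.058, 0.015, 0, 0, 0, 1, 0.035, -0.058, 0.015, 0, 0, 0, 1, 0.036, -0.056, 0.022, 0, 0, 0, 1, 0, 0, 0.04, 0, 0, 0, 1, 0, 0, 0.04, 0, 0, 0, 1, 0, 0, 0, 0, 0, 0, 1]
}}

```text
t: 3.03
tcp_pos: [0.4669, -0.1248, 0.1073]
tool_rot: [1.0, 0.006, -0.003, -0.001]
force: [-0.3, -1.2, 0.1]
finger_gap: 1.002
gripper_force: 0.0
```

```bash
python3 go.py -95 -25 47 0
python3 - <<'E'
from h import *
s=snap("top"); save(s,"t1.png",(225,140,150,130),5)
E
```

```text
shift share [0.0111 0.001  0.1206] turn share [-0.0004  0.0008  0.0011] target [ 0.47215171 -0.12506955  0.047     ]
```

View pics/t1.png

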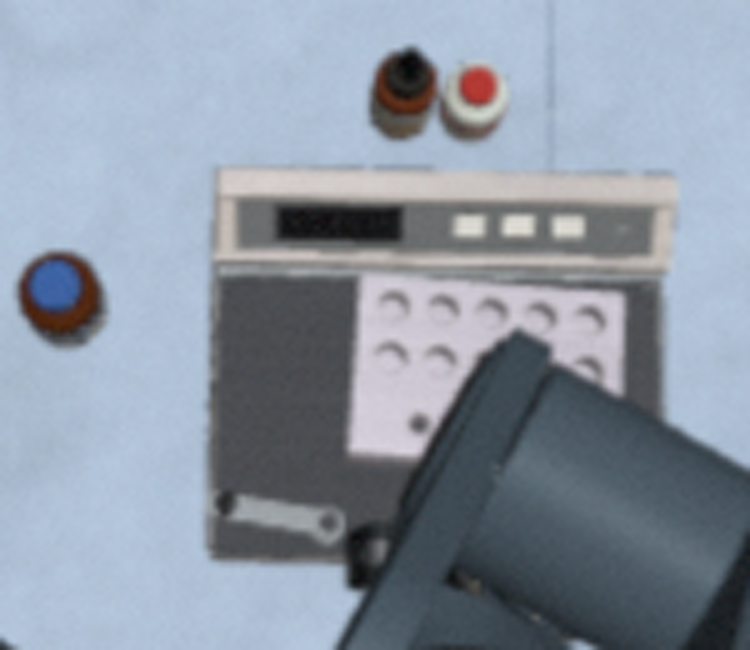

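Request:
{"method": "servo_tool", "body": {
  "commands": [0.006, 0.002, 0.04, 0, 0, 0.0005, 1, 0.005, 0.002, 0.04, 0, 0, 0.0005, 1, 0, 0, 0.04, 0, 0, 0, 1, 0, 0, 0, 0, 0, 0, 1, 0.016, 0, 0, 0, 0, 0, 1, 0.016, 0, 0, 0, 0, 0, 1, 0.01, 0, 0, 0, 0, 0, 1, 0.006, 0, 0, 0, 0, 0, 1, 0.006, 0, 0, 0, 0, 0, 1, 0, 0, 0, 0, 0, 0, 1]
}}

```text
t: 3.92
tcp_pos: [0.5021, -0.1286, 0.0506]
tool_rot: [1.0, 0.003, 0.001, 0.001]
force: [0.2, 0.2, -0.3]
finger_gap: 1.002
gripper_force: 0.0
```

```bash
python3 go.py -55.5 -27 47 0
python3 - <<'E'
from h import *
s=snap("scene"); save(s,"s2.png",(215,150,140,115),5)
E
```

```text
shift share [ 0.0192 -0.0034  0.0072] turn share [ 0.0002 -0.0003 -0.0001] target [ 0.511663   -0.12683251  0.047     ]
```

View pics/s2.png

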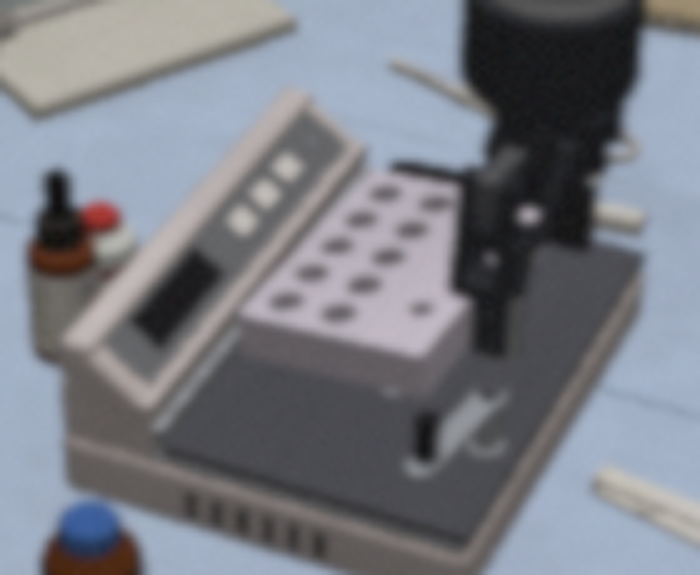

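Request:
{"method": "servo_tool", "body": {
  "commands": [0.006, 0, 0.007, 0, 0, 0, 1, 0.006, 0, 0, 0, 0, 0, 1, 0.004, 0, 0, 0, 0, 0, 1, 0, 0, 0, 0, 0, 0, 1]
}}

```text
t: 4.3
tcp_pos: [0.5086, -0.1282, 0.046]
tool_rot: [1.0, 0.002, -0.001, -0.0]
force: [-0.2, -0.3, -0.6]
finger_gap: 1.002
gripper_force: 0.4
```

Request:
{"method": "servo_tool", "body": {
  "commands": [0.004, 0, 0, 0, 0, 0, 1, 0.004, 0, 0, 0, 0, 0, 1, 0, 0, 0, 0, 0, 0, 1]
}}

```text
t: 4.55
tcp_pos: [0.5126, -0.1281, 0.0461]
tool_rot: [1.0, 0.002, -0.0, -0.0]
force: [-1.9, -0.6, -1.6]
finger_gap: 1.001
gripper_force: 0.7
```

Request:
{"method": "servo_tool", "body": {
  "commands": [0.004, 0, 0, 0, 0, 0, 1, 0.004, 0, 0, 0, 0, 0, 1, 0, 0, 0, 0, 0, 0, 1]
}}

```text
t: 4.8
tcp_pos: [0.5147, -0.1279, 0.0459]
tool_rot: [1.0, 0.003, -0.003, -0.001]
force: [-6.6, -2.7, -0.2]
finger_gap: 0.999
gripper_force: 3.0
```

Run:
```python
from h import *
print(manip.sense()["force"])
s=snap("scene"); save(s,"s3.png",(225,165,120,95),6)
```

```text
[-6.63048287 -2.66327808 -0.18302638]
```

View pics/s3.png

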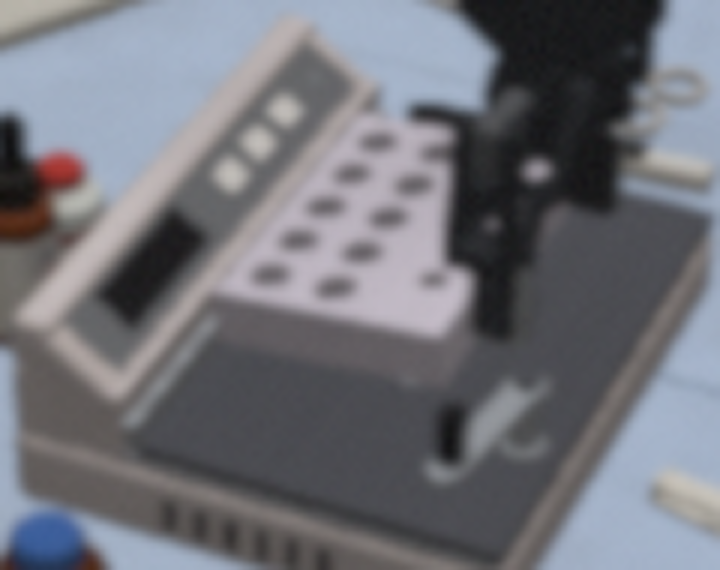

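Request:
{"method": "servo_tool", "body": {
  "commands": [0.004, 0, 0, 0, 0, 0, 1, 0, 0, 0, 0, 0, 0, 1]
}}

```text
t: 5.02
tcp_pos: [0.5147, -0.1278, 0.0458]
tool_rot: [1.0, 0.003, -0.005, -0.001]
force: [-9.4, -4.0, 2.0]
finger_gap: 0.998
gripper_force: 5.1
```

Request:
{"method": "servo_tool", "body": {
  "commands": [0.004, 0, 0, 0, 0, 0, 1, 0, 0, 0, 0, 0, 0, 1]
}}

```text
t: 5.18
tcp_pos: [0.5148, -0.1278, 0.0457]
tool_rot: [1.0, 0.004, -0.007, -0.001]
force: [-14.0, -5.7, 3.9]
finger_gap: 1.002
gripper_force: 7.2
```

Request:
{"method": "servo_tool", "body": {
  "commands": [0, 0, 0, 0, 0, 0, 1, 0, 0, 0, 0, 0, 0, 1]
}}

```text
t: 5.35
tcp_pos: [0.5147, -0.1278, 0.0457]
tool_rot: [1.0, 0.003, -0.006, -0.001]
force: [-13.0, -6.2, 3.3]
finger_gap: 1.001
gripper_force: 7.0
```

Run:
```python
from h import *
s=manip.sense(); print(s["force"],s["ft_torque"],s["tcp_pos"])
```

```text
[-12.98250239  -6.200118     3.27055808] [-1.07175317  2.09207177  0.02214477] [ 0.51474753 -0.12775887  0.04570412]
```

Request:
{"method": "servo_tool", "body": {
  "commands": [-0.02, 0, 0, 0, 0, 0, 1, -0.03, 0, 0, 0, 0, 0, 1, -0.01, 0, -0.06, 0, 0, 0, 0, 0, 0.03, -0.08, 0, 0, 0, -1, 0, 0.07, -0.02, 0, 0, 0, -1, 0, 0.08, 0, 0, 0, 0, -1, 0.02, 0.08, 0, 0, 0, 0, -1, 0.05, 0.06, 0, 0, 0, 0, -1, 0.05, 0, 0, 0, 0, 0, -1, 0, 0, 0, 0, 0, 0, -1]
}}

```text
t: 6.18
tcp_pos: [0.5576, -0.2919, 0.1267]
tool_rot: [1.0, 0.001, 0.005, 0.003]
force: [0.1, -0.4, -0.0]
finger_gap: -0.002
gripper_force: 0.0
```

```bash
python3 - <<'E'
from h import *
s=snap("top"); save(s,"t4.png",(260,165,115,90),6); 
print([(d["box"],d["conf"]) for d in manip.look_for(s,"well_plate")])
s=manip.sense(); print(s["force"],s["ft_torque"],s["tcp_pos"],s["finger_gap"])
E
python3 go.py 0 -120 100 0
```

```text
[([296.9, 195.6, 52.3, 22.9], 0.67)]
[ 0.31749754 -0.10841155 -0.02967396] [0.05516144 0.0189389  0.00386745] [ 0.55263029 -0.28803256  0.12538704] -0.0016175907078218373
shift share [ 0.0308 -0.137   0.0507] turn share [ 0.0001 -0.0003 -0.0002] target [ 0.56772    -0.21949784  0.1       ]
```

View pics/t4.png

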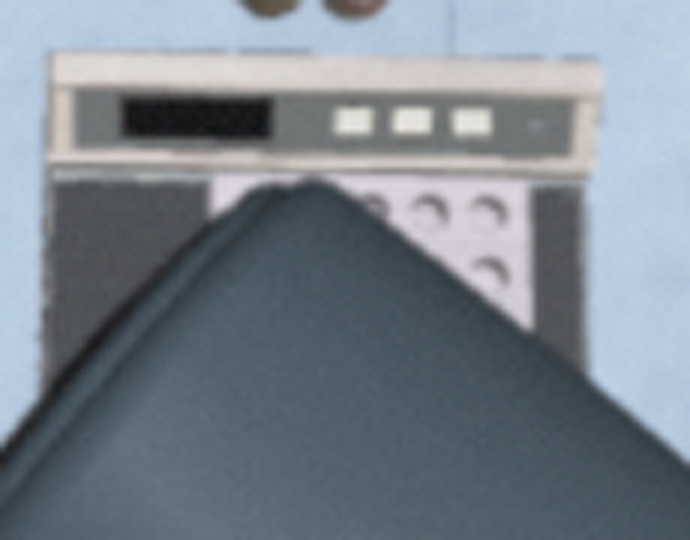

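Run:
```python
from h import *
s=snap("top"); w=np.load("w.npy")
def W(p): d=p-[w[0],w[1],0]; c,n=np.cos(w[2]),np.sin(w[2]); return np.array([c*d[0]+n*d[1],-n*d[0]+c*d[1],p[2]])*1e3
g=cv2.cvtColor(s["img"],cv2.COLOR_RGB2GRAY).astype(float)
# subpixel horizontal edge positions: plate right edge / deck right edge / plate left edge / deck left edge
for r in range(198,216,3):
    print(r, g[r,290:300].astype(int), g[r,343:362].astype(int), g[r,264:273].astype(int))
for n,uv,z in(("plateR",(348.3,206),.068),("plateL",(295.2,196),.067),("deckR",(357.5,206),.045),("deckL",(268,206),.045)): print(n,np.round(W(ray(s,uv,z)[0]),1))
```

```text
198 [ 83  83  86  82 116 176 213 212 186 132] [170 202 213 213 190 133  92  83  83  86  89  93  97 117 164 197 204 201
 201] [203 203 184 145 127  97  84  82  82]
201 [81 81 84 81 83 86 79 66 65 63] [154 175 210 211 190 133  91  84  83  85  83  85  88 110 146 178 202 203
 201] [203 201 181 133 125  89  83  81  79]
204 [75 67 48 50 58 69 70 61 56 58] [208 211 211 210 197 153  94  86  84  83  84  85  85 112 151 179 200 203
 203] [202 199 181 136 107  86  80  82  81]
207 [51 62 70 75 73 60 60 64 70 74] [201 206 208 207 194 149  95  85  85  82  85  86  88 112 151 180 200 201
 202] [200 198 176 115  97  87  81  80  82]
210 [80 75 66 58 62 65 74 78 81 81] [137 155 198 208 193 150  92  83  83  85  78  85  88 104 143 182 200 204
 200] [201 199 179 131 111  88  85  84  80]
213 [61 67 67 76 77 80 81 87 88 91] [193 199 207 208 200 165  99  83  84  85  86  84  85  99 141 183 200 200
 201] [202 199 182 132 111  89  80  82  83]
plateR [ 19.6 -85.2  68. ]
plateL [41.5 45.2 67. ]
deckR [  24.1 -112.    45. ]
deckL [ 18.7 111.8  45. ]
```

```bash
python3 go.py 3 -118 54 0
```

```text
shift share [ 0.0392 -0.139   0.1423] turn share [-0.0001  0.     -0.0001] target [ 0.57070794 -0.21747988  0.054     ]
```

Request:
{"method": "servo_tool", "body": {
  "commands": [0.02, -0.02, 0.04, 0, 0, 0, -1, 0.019, -0.04, 0.05, 0, 0, 0, -1, 0, -0.04, 0.05, 0, 0, 0, -1, 0, -0.039, 0, 0, 0, 0, -1, 0, 0, 0, 0, 0, 0, -1]
}}

```text
t: 6.75
tcp_pos: [0.5673, -0.2121, 0.0531]
tool_rot: [1.0, 0.004, -0.004, -0.003]
force: [-0.4, -0.2, 0.8]
finger_gap: 0.002
gripper_force: 0.0
```

Request:
{"method": "servo_tool", "body": {
  "commands": [0, -0.012, 0, 0, 0, 0, -1, 0, -0.012, 0, 0, 0, 0, -1, 0, -0.006, 0, 0, 0, 0, -1, 0, 0, 0, 0, 0, 0, -1]
}}

```text
t: 7.08
tcp_pos: [0.5709, -0.203, 0.0561]
tool_rot: [1.0, 0.002, 0.001, 0.0]
force: [0.1, -0.1, 0.6]
finger_gap: -0.002
gripper_force: 0.0
```

```bash
python3 go.py 3 -79.5 54 0
```

```text
shift share [-0.0006 -0.0481  0.0042] turn share [ 0.0001 -0.0002 -0.0002] target [ 0.57047694 -0.17898057  0.054     ]
```

Request:
{"method": "servo_tool", "body": {
  "commands": [0, -0.006, 0.004, 0, 0, 0, -1, 0, -0.006, 0, 0, 0, 0, -1, 0, -0.006, 0, 0, 0, 0, -1, 0, 0, 0, 0, 0, 0, -1]
}}

```text
t: 7.42
tcp_pos: [0.571, -0.1947, 0.0535]
tool_rot: [1.0, 0.002, 0.0, 0.001]
force: [0.4, -2.4, -0.3]
finger_gap: -0.001
gripper_force: 1.2
```

Request:
{"method": "servo_tool", "body": {
  "commands": [0, -0.006, 0, 0, 0, 0, -1, 0, -0.006, 0, 0, 0, 0, -1, 0, 0, 0, 0, 0, 0, -1]
}}

```text
t: 7.67
tcp_pos: [0.5709, -0.1881, 0.0535]
tool_rot: [1.0, 0.002, 0.0, 0.0]
force: [0.2, -2.7, 0.8]
finger_gap: 0.002
gripper_force: 1.5
```

Request:
{"method": "servo_tool", "body": {
  "commands": [0, -0.004, 0, 0, 0, 0, -1, 0, -0.004, 0, 0, 0, 0, -1, 0, 0, 0, 0, 0, 0, -1]
}}

```text
t: 7.92
tcp_pos: [0.5706, -0.1837, 0.0533]
tool_rot: [1.0, 0.002, -0.0, -0.0]
force: [-0.2, -2.7, 0.2]
finger_gap: 0.001
gripper_force: 1.4
```

```bash
python3 go.py 3 -79.5 54 0
python3 - <<'E'
from h import *
s=snap("scene"); save(s,"s5.png",(225,165,120,95),6)
E
```

```text
shift share [-0.0002 -0.0093 -0.0014] turn share [-0.0001  0.     -0.0002] target [ 0.57047694 -0.17898057  0.054     ]
```

View pics/s5.png

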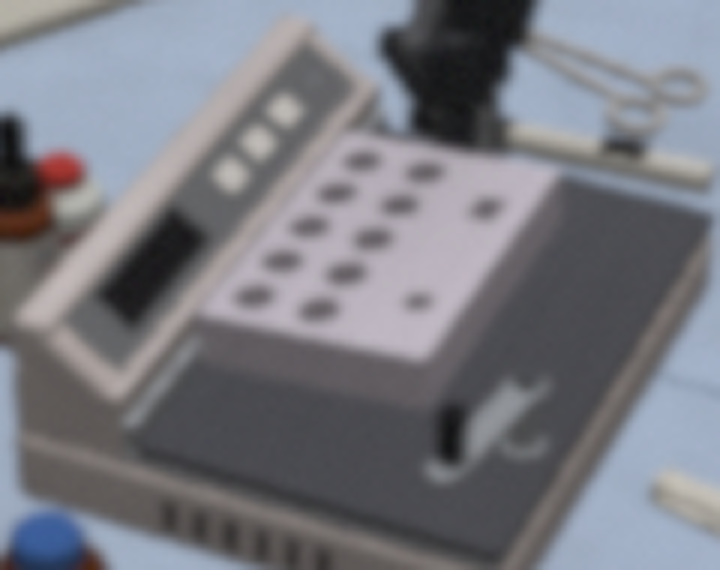

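Request:
{"method": "servo_tool", "body": {
  "commands": [0, -0.003, 0, 0, 0, 0, -1, 0, -0.003, 0, 0, 0, 0, -1, 0, 0, 0, 0, 0, 0, -1]
}}

```text
t: 8.22
tcp_pos: [0.57, -0.18, 0.0531]
tool_rot: [1.0, 0.002, -0.001, -0.001]
force: [-0.2, -0.9, -0.2]
finger_gap: 0.0
gripper_force: 0.2
```

Request:
{"method": "servo_tool", "body": {
  "commands": [0, -0.002, 0, 0, 0, 0, -1, 0, 0, 0, 0, 0, 0, -1]
}}

```text
t: 8.38
tcp_pos: [0.5702, -0.1797, 0.0531]
tool_rot: [1.0, 0.002, -0.0, -0.0]
force: [0.3, -1.0, -0.6]
finger_gap: 0.001
gripper_force: 0.7
```

Request:
{"method": "servo_tool", "body": {
  "commands": [0, -0.002, 0, 0, 0, 0, -1, 0, 0, 0, 0, 0, 0, -1]
}}

```text
t: 8.55
tcp_pos: [0.5704, -0.179, 0.0531]
tool_rot: [1.0, 0.002, -0.0, -0.0]
force: [0.2, -1.8, -1.7]
finger_gap: 0.005
gripper_force: 1.0
```

Run:
```python
from h import *
a=cv2.cvtColor(cv2.imread("pics/s5.png"),6)
s=snap("scene"); save(s,"s6.png",(225,165,120,95),6)
b=cv2.cvtColor(cv2.imread("pics/s6.png"),6)
print("diff",cv2.phaseCorrelate(np.float32(a[200:360,220:420]),np.float32(b[200:360,220:420])), cv2.phaseCorrelate(np.float32(a[120:240,400:560]),np.float32(b[120:240,400:560])))
```

```text
diff ((2.979127068487287, -0.2428849851049506), 0.1863994247317314) ((-0.051359468308035616, 0.08130923780693422), 0.7754858141144116)
```

Run:
```python
from h import *
from scipy.optimize import least_squares
exec(open("fit.py").read().split("Ws=")[0].split("s=snap")[0])
def rz(a): return np.array([[np.cos(a),-np.sin(a),0],[np.sin(a),np.cos(a),0],[0,0,1]])
def ry(a): return np.array([[np.cos(a),0,np.sin(a)],[0,1,0],[-np.sin(a),0,np.cos(a)]])
w=np.load("w.npy"); s=snap("scene")
def P(x,y,tilt,pts):
    p=np.array(pts,float); p[:,0]-=45; q=(ry(np.deg2rad(tilt))@p.T).T; q[:,0]+=45+x; q[:,1]+=y; q[:,2]+=45
    return (rz(w[2])@(q/1e3).T).T+[w[0],w[1],0]
pts=[(-45,65,22),(-45,-65,22),(-28,32,22),(-28,-32,22),(45,65,22)]
for n,a in(("before tilt",(0.5,-4.5,6)),("now tilt",(.5,0,6)),("now flat",(.5,0,0))): print(n,np.round((proj(s,P(*a,pts))-[225,165])*6).tolist())
for f in("s5","s6"):
    g=cv2.GaussianBlur(cv2.cvtColor(cv2.imread(f"pics/{f}.png"),6),(0,0),2)
    m=np.uint8(g<120); n,l,st,c=cv2.connectedComponentsWithStats(m)
    print(f,[(np.round(c[i]).tolist(),int(st[i,4])) for i in range(1,n) if 80<st[i,4]<2500 and c[i][0]>200 and c[i][1]>130])
```

```text
before tilt [[420.0, 355.0], [557.0, 164.0], [413.0, 296.0], [482.0, 202.0], [191.0, 310.0]]
now tilt [[415.0, 363.0], [552.0, 170.0], [408.0, 302.0], [477.0, 209.0], [185.0, 317.0]]
now flat [[422.0, 386.0], [558.0, 193.0], [415.0, 321.0], [483.0, 227.0], [191.0, 318.0]]
s5 [([362.0, 161.0], 172), ([425.0, 172.0], 225), ([336.0, 193.0], 200), ([400.0, 205.0], 222), ([486.0, 208.0], 117), ([310.0, 226.0], 206), ([373.0, 239.0], 253), ([282.0, 261.0], 222), ([346.0, 274.0], 283), ([255.0, 296.0], 236), ([319.0, 310.0], 275)]
s6 [([363.0, 171.0], 226), ([425.0, 188.0], 279), ([337.0, 203.0], 259), ([399.0, 221.0], 310), ([487.0, 231.0], 172), ([310.0, 237.0], 258), ([373.0, 255.0], 313), ([282.0, 271.0], 296), ([346.0, 290.0], 323), ([252.0, 307.0], 314), ([317.0, 326.0], 308)]
```

Request:
{"method": "servo_tool", "body": {
  "commands": [0, 0.012, 0, 0, 0, 0, -1, 0, 0.02, 0, 0, 0, 0, -1, 0, 0.01, -0.06, 0, 0, 0, -1, 0, 0, -0.08, 0, 0, 0, -1, 0, 0, -0.06, 0, 0, 0, -1, 0, 0, 0, 0, 0, 0, -1]
}}

```text
t: 9.15
tcp_pos: [0.5747, -0.2031, 0.16]
tool_rot: [1.0, 0.002, 0.006, 0.003]
force: [1.2, -0.8, 0.2]
finger_gap: 0.001
gripper_force: 0.0
```

```bash
python3 go.py -95 124 150 0;python3 - <<'E'
from h import *
print(manip.sense()["q"],manip.sense()["tcp_pos"])
E
```

```text
shift share [-0.2053 -0.4549  0.0148] turn share [ 0.001  -0.0019 -0.0003] target [0.47125771 0.02392777 0.15      ]
[-5.23028781e-01  5.88250897e-01  1.54967935e+00  5.85079625e-04
  9.90364964e-01  1.04352392e+00] [ 0.57470703 -0.20307345  0.16002601]
```

Request:
{"method": "servo_tool", "body": {
  "commands": [-0.029, -0.065, 0.001, 0, 0, 0, -1, -0.029, -0.065, 0.001, 0, 0, 0, -1, -0.029, -0.065, 0.001, 0, 0, 0, -1, -0.029, -0.065, 0.001, 0, 0, 0, -1, -0.029, -0.065, 0.001, 0, 0, 0, -1, -0.029, -0.065, 0.001, 0, 0, 0, -1, -0.029, -0.065, 0.001, 0, 0, 0, -1, 0, 0, 0, 0, 0, 0.018, -1, 0, 0, 0, 0, 0, 0.018, -1, 0, 0, 0, 0, 0, 0.018, -1, 0, 0, 0, 0, 0, 0.018, -1]
}}

```text
t: 10.07
tcp_pos: [0.4682, 0.027, 0.1498]
tool_rot: [0.974, -0.225, 0.0, -0.0]
force: [0.4, -0.0, 0.1]
finger_gap: -0.005
gripper_force: 0.0
```

Request:
{"method": "servo_tool", "body": {
  "commands": [0, 0, 0, 0, 0, 0.018, -1, 0, 0, 0, 0, 0, 0.018, -1, 0, 0, 0, 0, 0, 0.017, -1, 0, 0, 0, 0, 0, 0, -1]
}}

```text
t: 10.4
tcp_pos: [0.4683, 0.0265, 0.1497]
tool_rot: [0.924, -0.382, -0.0, -0.0]
force: [0.4, 0.4, -0.7]
finger_gap: -0.002
gripper_force: 0.0
```

```bash
python3 go.py -91 124 81 -45;python3 - <<'E'
from h import *
print(manip.sense()["q"])
w=np.load("w.npy")
s=snap("top"); print([(d["box"],d["conf"]) for d in manip.look_for(s,"latch_knob")])
c=snap("scene"); print([(d["box"],d["conf"]) for d in manip.look_for(c,"latch_knob")])
R=np.array([[np.cos(w[2]),-np.sin(w[2])],[np.sin(w[2]),np.cos(w[2])]])
for th in(.1,.156,.2): print(th,[np.round(proj(v,np.r_[R@[(-79+50*np.sin(th))/1e3,(55+50*np.cos(th))/1e3]+w[:2],.0845]),1) for v in(c,s)])
E
```

```text
shift share [ 0.0136 -0.0062  0.1375] turn share [-0.      0.     -0.0006] target [0.47525764 0.02395177 0.081     ]
[-1.82551173e-01  4.52864407e-01  1.89739839e+00  4.08731445e-04
  7.91434480e-01  2.17112202e+00]
[]
[([297.9, 227.7, 17.4, 16.5], 0.57)]
0.1 [array([[301.2, 237.6]]), array([[269.5, 241.9]])]
0.156 [array([[300. , 237.1]]), array([[269.7, 240.7]])]
0.2 [array([[299.1, 236.7]]), array([[269.9, 239.8]])]
```

Request:
{"method": "servo_tool", "body": {
  "commands": [0.007, -0.006, 0.04, 0, 0, 0, -1, 0, 0, 0.05, 0, 0, 0, -1, 0, 0, 0.047, 0, 0, 0, -1, 0, 0, 0, 0, 0, 0, -1]
}}

```text
t: 10.93
tcp_pos: [0.4703, 0.0268, 0.0783]
tool_rot: [0.925, -0.38, -0.004, 0.001]
force: [-0.4, 0.7, -0.0]
finger_gap: 0.002
gripper_force: 0.0
```

```bash
for a in 0.2 0.5 0.8 1.1 1.35 1.571; do python3 go.py $(python3 -c "
from math import *
t=$a; print(-79+50*sin(t)-16.2*.707,55+50*cos(t)+16.2*.707)") 81 -45; done
```

```text
shift share [ 0.0378 -0.0056 -0.0057] turn share [ 0.0007  0.001  -0.0001] target [0.48578878 0.01547153 0.081     ]
shift share [ 0.0649 -0.0182 -0.0059] turn share [ 0.0007  0.001  -0.0001] target [0.49985708 0.01043165 0.081     ]
shift share [ 0.0945 -0.0223 -0.0061] turn share [ 0.0007  0.001  -0.0001] target [0.51180766 0.0014594  0.081     ]
shift share [ 0.124  -0.0174 -0.0063] turn share [ 0.0007  0.001  -0.0001] target [ 0.520573   -0.01064375  0.081     ]
shift share [ 0.1466 -0.0068 -0.0064] turn share [ 0.0007  0.001  -0.0001] target [ 0.5248691  -0.02234766  0.081     ]
shift share [ 0.1638  0.007  -0.0064] turn share [ 0.0007  0.001  -0.0001] target [ 0.52614867 -0.0333007   0.081     ]
```

Request:
{"method": "servo_tool", "body": {
  "commands": [0.019, -0.003, -0.003, 0, 0, 0, -1, 0.019, -0.003, 0, 0, 0, 0, -1, 0.014, -0.006, 0, 0, 0, 0, -1, 0.013, -0.006, 0, 0, 0, 0, -1, 0.015, -0.002, 0, 0, 0, 0, -1, 0.015, -0.002, 0, 0, 0, 0, -1, 0, 0, 0, 0, 0, 0, -1]
}}

```text
t: 11.52
tcp_pos: [0.5169, -0.0007, 0.0836]
tool_rot: [0.925, -0.381, 0.002, 0.0]
force: [-0.3, 0.2, -0.5]
finger_gap: 0.005
gripper_force: 0.0
```

```bash
cat > k.py <<'E'
from h import *
import glob
w=np.load("w.npy"); st=manip.sense(); print(st["force"],st["ft_torque"])
c=snap("scene"); save(c,f"k{len(glob.glob('pics/k*'))}.png",(225,165,120,95),6)
for q in("latch_knob","latch"): print(q,[(np.round(d["box"],1).tolist(),round(d["conf"],2)) for d in manip.look_for(c,q)[:2]])
R=np.array([[np.cos(w[2]),-np.sin(w[2])],[np.sin(w[2]),np.cos(w[2])]])
for th in(.2,.8,1.3,1.571): print(th,np.round(proj(c,np.r_[R@[(-79+50*np.sin(th))/1e3,(55+50*np.cos(th))/1e3]+w[:2],.0845]),1))
E
python3 k.py; python3 go.py -44.5 66.5 81 -45
```

```text
[-0.26589734  0.22978286 -0.52490649] [ 0.01381054  0.01385582 -0.00236835]
latch_knob [([287.3, 225.4, 29.6, 6.6], 0.54)]
latch []
0.2 [[299.1 236.7]]
0.8 [[290.1 229.2]]
1.3 [[288.8 221.8]]
1.571 [[290.6 218.1]]
shift share [0.0582 0.0371 0.0041] turn share [-0.     -0.0002 -0.0002] target [ 0.5221018 -0.0332682  0.081    ]
```

Request:
{"method": "servo_tool", "body": {
  "commands": [0.012, 0.006, 0.003, 0, 0, 0, -1, 0.012, 0.006, 0, 0, 0, 0, -1, 0.012, 0.006, 0, 0, 0, 0, -1, 0.01, 0.006, 0, 0, 0, 0, -1, 0, 0, 0, 0, 0, 0, -1]
}}

```text
t: 12.08
tcp_pos: [0.5226, -0.0253, 0.0812]
tool_rot: [0.925, -0.381, 0.0, 0.0]
force: [0.5, 0.6, -0.4]
finger_gap: -0.001
gripper_force: 0.0
```

```bash
python3 k.py; python3 go.py -40.5 66.5 81 -45
```

```text
[ 0.50216412  0.60426482 -0.44444421] [-0.0349917   0.0058765  -0.01955965]
latch_knob []
latch [([287.8, 225.1, 27.1, 8.1], 0.55), ([226.3, 169.5, 118.4, 103.5], 0.15)]
0.2 [[299.1 236.7]]
0.8 [[290.1 229.2]]
1.3 [[288.8 221.8]]
1.571 [[290.6 218.1]]
shift share [0.018  0.0074 0.0007] turn share [-0.     -0.0001 -0.0003] target [ 0.52610173 -0.0332442   0.081     ]
```

Run:
```python
from h import *
t=snap("top"); save(t,"tk.png",(255,190,66,66),6)
a=cv2.imread("pics/k0.png")[150:400,280:620]; b=cv2.imread("pics/k1.png")[150:546,280:676]; c=cv2.imread("pics/tk.png")
cv2.imwrite("pics/m.png",np.hstack([b,cv2.resize(c,(396,396))]))
```

```text
(no output)
```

View pics/m.png

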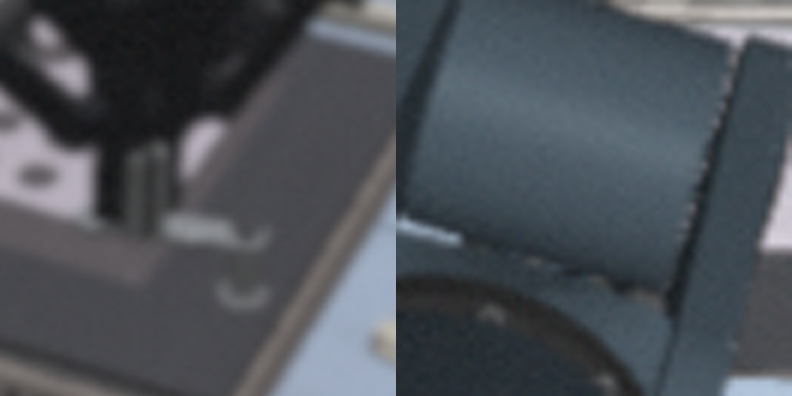

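```bash
python3 - <<'E'
from h import *
w=np.load("w.npy"); c=snap("scene")
R=np.array([[np.cos(w[2]),-np.sin(w[2])],[np.sin(w[2]),np.cos(w[2])]])
for th in(.8,1.1,1.3,1.45,1.571): print(th,[np.round(proj(c,np.r_[R@[(-79+r*np.sin(th))/1e3,(55+r*np.cos(th))/1e3]+w[:2],.0735])[0],1) for r in(0,30,61)])
E
python3 go.py -40.5 66.5 81 -45
```

```text
0.8 [array([312.6, 228.6]), array([299.1, 231.5]), array([284.9, 234.5])]
1.1 [array([312.6, 228.6]), array([298.1, 228.8]), array([283.2, 229.1])]
1.3 [array([312.6, 228.6]), array([298.2, 227. ]), array([283.5, 225.4])]
1.45 [array([312.6, 228.6]), array([298.7, 225.7]), array([284.5, 222.8])]
1.571 [array([312.6, 228.6]), array([299.2, 224.7]), array([285.7, 220.9])]
shift share [0.0187 0.0077 0.0008] turn share [-0.     -0.0001 -0.0002] target [ 0.52610173 -0.0332442   0.081     ]
```

Request:
{"method": "servo_tool", "body": {
  "commands": [0.006, 0.003, 0, 0, 0, 0, -1, 0.006, 0.003, 0, 0, 0, 0, -1, 0.006, 0.003, 0, 0, 0, 0, -1, 0, 0, 0, 0, 0, 0, -1, 0, 0, 0, 0, 0, 0, -1]
}}

```text
t: 12.75
tcp_pos: [0.5249, -0.0335, 0.0812]
tool_rot: [0.925, -0.381, -0.0, 0.0]
force: [-1.5, 0.0, -0.8]
finger_gap: -0.0
gripper_force: 0.5
```

Request:
{"method": "servo_tool", "body": {
  "commands": [0.002, 0.002, 0, 0, 0, 0, -1, 0.002, 0.002, 0, 0, 0, 0, -1, 0, 0, 0, 0, 0, 0, -1]
}}

```text
t: 13.0
tcp_pos: [0.5253, -0.0363, 0.0812]
tool_rot: [0.925, -0.381, -0.0, 0.0]
force: [-0.7, 0.5, -0.7]
finger_gap: 0.0
gripper_force: 0.5
```

Request:
{"method": "servo_tool", "body": {
  "commands": [0.002, 0.002, 0, 0, 0, 0, -1, 0, 0, 0, 0, 0, 0, -1]
}}

```text
t: 13.17
tcp_pos: [0.5252, -0.0371, 0.0813]
tool_rot: [0.925, -0.381, -0.0, -0.0]
force: [-0.3, 3.6, 0.1]
finger_gap: 0.001
gripper_force: 1.5
```

Request:
{"method": "servo_tool", "body": {
  "commands": [0.002, 0.002, 0, 0, 0, 0, -1, 0, 0, 0, 0, 0, 0, -1]
}}

```text
t: 13.33
tcp_pos: [0.5246, -0.0378, 0.0813]
tool_rot: [0.925, -0.381, -0.001, -0.001]
force: [-1.1, 6.3, 1.6]
finger_gap: 0.001
gripper_force: 2.6
```

Request:
{"method": "servo_tool", "body": {
  "commands": [0.001, 0.001, 0, 0, 0, 0, -1, 0, 0, 0, 0, 0, 0, -1]
}}

```text
t: 13.5
tcp_pos: [0.5244, -0.038, 0.0813]
tool_rot: [0.925, -0.381, -0.001, -0.001]
force: [-2.1, 8.1, 1.3]
finger_gap: -0.001
gripper_force: 3.1
```

Request:
{"method": "servo_tool", "body": {
  "commands": [-0.02, -0.02, 0, 0, 0, 0, -1, -0.03, -0.03, 0, 0, 0, 0, -1, -0.03, -0.03, 0, 0, 0, 0, -1, 0, 0, -0.07, 0, 0, 0, -1, 0, 0, -0.08, 0, 0, 0, -1, -0.03, -0.07, -0.03, 0, 0, 0, -1, -0.03, -0.07, 0, 0, 0, 0, -1, -0.03, -0.07, 0, 0, 0, 0, -1, -0.03, -0.07, 0, 0, 0, 0, -1, 0, 0, 0, 0, 0, 0, -1]
}}

```text
t: 14.33
tcp_pos: [0.5849, 0.1641, 0.1725]
tool_rot: [0.926, -0.378, 0.003, -0.003]
force: [-0.5, -1.0, 0.5]
finger_gap: 0.0
gripper_force: 0.0
```

Run:
```python
from h import *
w=np.load("w.npy"); c=snap("scene"); t=snap("top"); save(c,"f.png",(225,165,120,95),6); save(t,"ft.png",(260,165,115,90),6)
for n,v in(("s",c),("t",t)):
  for q in("well_plate","latch","latch_knob"): print(n,q,[(np.round(d["box"],1).tolist(),round(d["conf"],2)) for d in manip.look_for(v,q)[:2]])
R=np.array([[np.cos(w[2]),-np.sin(w[2])],[np.sin(w[2]),np.cos(w[2])]])
for th in(1.3,1.45,1.571): print(th,[np.round(proj(v,np.r_[R@[(-79+50*np.sin(th))/1e3,(55+50*np.cos(th))/1e3]+w[:2],z])[0],1) for v in(c,t) for z in(.0845,.0955)])
for f,o in(("f",(225,165)),("ft",(260,165))):
    g=cv2.GaussianBlur(cv2.cvtColor(cv2.imread(f"pics/{f}.png"),6),(0,0),2)
    m=np.uint8(g<(120 if f=="f" else 150)); n,l,st,cc=cv2.connectedComponentsWithStats(m)
    print(f,[(np.round(cc[i]).tolist(),int(st[i,4])) for i in range(1,n) if 60<st[i,4]<3000 and cc[i][0]>180 and cc[i][1]>130])
    g=cv2.cvtColor(cv2.imread(f"pics/{f}.png"),6)
print(manip.sense()["tcp_pos"],manip.sense()["force"])
```

```text
s well_plate [([260.9, 189.7, 57.7, 49.3], 0.82)]
s latch [([287.4, 213.1, 29.2, 19.0], 0.52)]
s latch_knob [([287.5, 214.3, 27.9, 16.0], 0.65)]
t well_plate [([286.5, 197.3, 55.8, 38.3], 0.9), ([265.4, 173.8, 97.5, 80.2], 0.19)]
t latch []
t latch_knob [([286.3, 218.0, 6.2, 28.4], 0.63)]
1.3 [array([288.8, 221.8]), array([288.9, 217.6]), array([285.3, 224.2]), array([285.3, 223.6])]
1.45 [array([289.6, 219.7]), array([289.7, 215.5]), array([288.4, 223.7]), array([288.5, 223.1])]
1.571 [array([290.6, 218.1]), array([290.7, 213.9]), array([290.9, 223.6]), array([291., 223.])]
f [([363.0, 171.0], 312), ([425.0, 188.0], 376), ([337.0, 203.0], 347), ([399.0, 221.0], 418), ([487.0, 231.0], 248), ([310.0, 237.0], 370), ([373.0, 255.0], 417), ([282.0, 271.0], 397), ([346.0, 290.0], 424), ([395.0, 327.0], 2269), ([252.0, 306.0], 417), ([317.0, 326.0], 427)]
ft [([210.0, 199.0], 124), ([270.0, 202.0], 135), ([331.0, 205.0], 200), ([391.0, 208.0], 206), ([450.0, 210.0], 244), ([273.0, 266.0], 94), ([333.0, 269.0], 109), ([391.0, 270.0], 201), ([450.0, 273.0], 246), ([185.0, 351.0], 1075), ([244.0, 353.0], 332), ([401.0, 358.0], 765)]
[0.58084335 0.15716615 0.17133616] [-0.83144022 -0.14974987 -0.91061101]
```

Run:
```python
from h import *
from scipy.optimize import least_squares
from scipy.spatial.transform import Rotation as Ro
w=np.load("w.npy"); c=snap("scene")
A=np.array([[362,161],[425,172],[336,193],[400,205],[486,208],[310,226],[373,239],[282,261],[346,274],[255,296],[319,310]])/6+[225,165]
B=np.array([[363,171],[425,188],[337,203],[399,221],[487,231],[310,237],[373,255],[282,271],[346,290],[252,306],[317,326]])/6+[225,165]
def M(v,p): # v: x,y mm,yaw,tilt deg
    q=Ro.from_euler("y",v[3],degrees=True).apply(p-[45,0,0])+[45,0,0]
    q=Ro.from_euler("z",v[2],degrees=True).apply(q)+[v[0],v[1],45]
    return Ro.from_euler("z",w[2]).apply(q/1e3)+[w[0],w[1],0]
def r5(u): return (proj(c,M([.5,-4.5,0,6],np.c_[u.reshape(-1,2),np.full(11,22)]))-A).ravel()
P=np.c_[least_squares(r5,np.zeros(22)).x.reshape(-1,2),np.full(11,22)]
print(np.round(P[:,:2]).tolist())
f=least_squares(lambda v:(proj(c,M(v,P))-B).ravel(),[.5,0,0,0]); print(np.round(f.x,2),np.sqrt(2*f.cost/22))
```

```text
[[27.0, -45.0], [1.0, -45.0], [27.0, -22.0], [1.0, -21.0], [-31.0, -29.0], [27.0, 2.0], [1.0, 3.0], [27.0, 26.0], [1.0, 27.0], [27.0, 50.0], [1.0, 51.0]]
[ 0.83 -0.21 -0.61  0.8 ] 0.10431863785018203
```

```bash
python3 go.py -30 -2 150 -45
```

```text
shift share [0.303  0.4292 0.0429] turn share [ 0.     -0.     -0.0005] target [ 0.53701254 -0.10167996  0.15      ]
```

Request:
{"method": "servo_tool", "body": {
  "commands": [0.043, 0.061, 0, 0, 0, 0, -1, 0.043, 0.061, 0, 0, 0, 0, -1, 0.043, 0.061, 0, 0, 0, 0, -1, 0.043, 0.061, 0, 0, 0, 0, -1, 0.043, 0.061, 0, 0, 0, 0, -1, 0.043, 0.061, 0.02, 0, 0, 0, -1, 0.043, 0.061, 0.02, 0, 0, 0, -1, 0, 0, 0, 0, 0, 0, -1, 0, 0, 0, 0, 0, 0, -1]
}}

```text
t: 15.53
tcp_pos: [0.5369, -0.1016, 0.1509]
tool_rot: [0.924, -0.383, -0.001, -0.0]
force: [0.3, -0.3, 0.9]
finger_gap: 0.002
gripper_force: 0.0
```

```bash
python3 go.py -30 -2 74 -45
```

```text
shift share [ 5.000e-04 -1.000e-04  1.538e-01] turn share [ 0.0001  0.0002 -0.0011] target [ 0.53701254 -0.10167996  0.074     ]
```

Request:
{"method": "servo_tool", "body": {
  "commands": [0, 0, 0.04, 0, 0, 0, -1, 0, 0, 0.05, 0, 0, 0, -1, 0, 0, 0.04, 0, 0, 0, -1, 0, 0, 0.02, 0, 0, 0, -1, 0, 0, 0, 0, 0, 0, -1, 0, 0, 0, 0, 0, 0, -1]
}}

```text
t: 16.03
tcp_pos: [0.5378, -0.0983, 0.0764]
tool_rot: [0.925, -0.38, -0.0, -0.0]
force: [-1.3, 0.4, 0.5]
finger_gap: -0.0
gripper_force: 0.0
```

Request:
{"method": "servo_tool", "body": {
  "commands": [0, 0, 0.004, 0, 0, 0, -1, 0, 0, 0.004, 0, 0, 0, -1, 0, 0, 0, 0, 0, 0, -1]
}}

```text
t: 16.28
tcp_pos: [0.5382, -0.0991, 0.073]
tool_rot: [0.925, -0.38, 0.001, -0.0]
force: [0.2, 0.3, -0.7]
finger_gap: -0.003
gripper_force: 0.0
```

Request:
{"method": "servo_tool", "body": {
  "commands": [0, 0, 0.004, 0, 0, 0, -1, 0, 0, 0, 0, 0, 0, -1]
}}

```text
t: 16.45
tcp_pos: [0.5378, -0.0991, 0.0706]
tool_rot: [0.925, -0.381, 0.0, -0.0]
force: [-0.6, 0.1, 0.0]
finger_gap: -0.002
gripper_force: 0.0
```

Request:
{"method": "servo_tool", "body": {
  "commands": [0, 0, 0.003, 0, 0, 0, -1, 0, 0, 0, 0, 0, 0, -1]
}}

```text
t: 16.62
tcp_pos: [0.5376, -0.0991, 0.0688]
tool_rot: [0.925, -0.381, -0.0, -0.0]
force: [-0.7, 0.2, 0.3]
finger_gap: 0.002
gripper_force: 0.0
```

Request:
{"method": "servo_tool", "body": {
  "commands": [0, 0, 0.003, 0, 0, 0, -1, 0, 0, 0, 0, 0, 0, -1]
}}

```text
t: 16.78
tcp_pos: [0.5376, -0.0991, 0.0671]
tool_rot: [0.925, -0.381, -0.0, 0.0]
force: [0.2, 1.2, 0.2]
finger_gap: 0.004
gripper_force: 0.0
```

Request:
{"method": "servo_tool", "body": {
  "commands": [0, 0, 0.002, 0, 0, 0, -1, 0, 0, 0, 0, 0, 0, -1]
}}

```text
t: 16.95
tcp_pos: [0.5377, -0.0991, 0.0671]
tool_rot: [0.925, -0.38, 0.0, 0.0]
force: [-2.1, -0.3, 5.2]
finger_gap: -0.0
gripper_force: 3.0
```

Request:
{"method": "servo_tool", "body": {
  "commands": [0, 0, 0.002, 0, 0, 0, -1, 0, 0, 0, 0, 0, 0, -1]
}}

```text
t: 17.12
tcp_pos: [0.5377, -0.0991, 0.0671]
tool_rot: [0.925, -0.38, 0.0, 0.0]
force: [-2.9, 1.4, 12.4]
finger_gap: 0.001
gripper_force: 6.5
```

Request:
{"method": "servo_tool", "body": {
  "commands": [0, 0, -0.02, 0, 0, 0, -1, 0, 0, -0.05, 0, 0, 0, -1, 0, 0, -0.08, 0, 0, 0, -1, 0, 0, -0.05, 0, 0, 0, -1, -0.04, -0.06, 0, 0, 0, 0, -1, -0.04, -0.06, 0, 0, 0, 0, -1, -0.04, -0.06, 0, 0, 0, 0, -1, -0.04, -0.06, 0, 0, 0, 0, -1, -0.04, -0.06, 0, 0, 0, 0, -1, -0.04, -0.06, 0, 0, 0, 0, -1, 0, 0, 0, 0, 0, 0, -1, 0, 0, 0, 0, 0, 0, -1]
}}

```text
t: 18.12
tcp_pos: [0.579, 0.1153, 0.1654]
tool_rot: [0.926, -0.379, 0.0, 0.0]
force: [0.7, -0.1, 0.5]
finger_gap: 0.0
gripper_force: 0.0
```

Run:
```python
from h import *
c=snap("scene"); t=snap("top"); save(c,"f2.png",(225,165,120,95),6); save(t,"ft2.png",(260,165,115,90),6)
for f in("f2","ft2"):
    g=cv2.GaussianBlur(cv2.cvtColor(cv2.imread(f"pics/{f}.png"),6),(0,0),2)
    m=np.uint8(g<(120 if f=="f2" else 150)); n,l,st,cc=cv2.connectedComponentsWithStats(m)
    print(f,[(np.round(cc[i]).tolist(),int(st[i,4])) for i in range(1,n) if 60<st[i,4]<3000 and cc[i][0]>180 and cc[i][1]>130])
print(manip.sense()["tcp_pos"],manip.sense()["force"])
```

```text
f2 [([363.0, 171.0], 350), ([425.0, 188.0], 430), ([337.0, 203.0], 397), ([399.0, 221.0], 458), ([487.0, 231.0], 290), ([310.0, 237.0], 409), ([373.0, 255.0], 465), ([282.0, 271.0], 433), ([346.0, 290.0], 470), ([395.0, 327.0], 2404), ([252.0, 307.0], 460), ([317.0, 326.0], 467)]
ft2 [([272.0, 170.0], 166), ([212.0, 199.0], 82), ([269.0, 201.0], 101), ([331.0, 205.0], 165), ([392.0, 208.0], 144), ([450.0, 210.0], 196), ([391.0, 270.0], 183), ([450.0, 273.0], 214), ([185.0, 351.0], 1026), ([244.0, 352.0], 302), ([401.0, 358.0], 727)]
[0.57874685 0.1129806  0.16528226] [-0.38670461  0.16906325  0.80499586]
```

Nothing moved after the press: the plate is flat on the pins and the latch is at its stop, so I'm handing it in.

```bash
python3 -c "
from station import manip; print(manip.sign_off())"
```

```text
the job is handed in; nothing more can be done
None
```

The job is handed in: the plate lies flat over both pins (upper face measured at z = 67.1 mm, 67 expected), the latch is at its stop pointing straight back, and I touched none of the things round the warmer; it took about 18 s.

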